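Turn the blue filter holder home in its test nest

ROBOT

A 7-joint arm with a two-finger parallel gripper is mounted at the origin on the work surface. World frame = base frame: x ahead of the robot, y to its left, z up, the work surface at z = 0. Lengths are in m, angles in rad, forces in N, time in s.
With the tool pointing down it reaches from about 0.425 to 0.875 m from the base axis. Payload 4.7 kg.
Tool frame: the origin (TCP) lies on the centre line of the jaws, within the pads' length; the fingertips stand 17 mm ahead of it and the grasp point (between the pads) lies 2 mm behind it; z points along the fingers, y is the line along which they close (so a half turn about z gives the same grasp; the last joint's range is limited). The gripper opens to 87 mm and grips with 3 to 60 N. Pads are 19 mm wide; open, the fingers measure 117 mm over their backs; the gripper's body (75 mm by 190 mm) begins 51 mm behind the grasp point.
Start: joints at [1.171, 0.321, -0.07, 1.45, 0.023, 1.371, -0.057], TCP at [0.261, -0.595, 0.24] pointing down, gripper open.
Joint ranges: [-2.86, 2.86], [-0.3, 2.09], [-1.38, 1.24], [0.06, 2.45], [-1.56, 4.7], [0.09, 2.05], [-2.69, 2.69]. Speed limits (rad/s): [2.57, 2.57, 3.14, 3.14, 3.14, 3.14, 3.14].

INTERFACE

Orientations are given as a 3x3 rotation matrix whose columns are the frame's x, y, z axes.
In Python, from plant import telemetry, camera, ticket gives the robot as it stands.
- The arm moves only by the shell command python3 -m handwheel 'ROWS' [FORCE]. ROWS is text: rows parted by semicolons, each of 7 numbers parted by spaces: the shift along the tool's x, y, z in cm, then the turn, a rotation vector about the tool's x, y, z in rad, then the closure, from 0 (fully open) to 1 (shut). In form: x y z ax ay az jaw; .... A call has 1 to 10 rows; each row is the pose to reach, as a shift and turn from the pose commanded when the call began, along the tool's axes at that moment; what a row does not reach only later rows make up. A row lasts 1/8 s, in which the tool goes at most 62.5 mm and 10.7 degrees, less where a joint would pass 70% of its speed; a pose out of reach is approached as far as the arm can. A call with a gripper value outside its range is refused whole. The fingers move at their own pace and stop on an object; FORCE is the grip in N (left out, the last holds). Time passes only in rows, so rows that repeat a pose let the fingers close. It gives the time, the measured TCP pose, the force, the opening and the grip force at its end, in the units of the state.
- telemetry.observe(): the state, without advancing time (a new reading comes with each control period).
- camera(name): name is "scene" or "side" or "wrist"; returns a dict with "pixels" (400x640x3 uint8, red, green, blue), "depth" (400x640 float32, m along the optical axis (not along the pixel's ray), 0 where there is no reading), "fx", "fy", "cx", "cy" (pixels), "distortion" ([k1, k2, p1, p2, k3] as OpenCV has them; the pictures are not rectified), "pose" (4x4, takes a point from camera to world coordinates). Camera axes: x right, y up, looking along -z (the intrinsics and any distortion apply to the point x, -y, -z); pixel columns grow to the right and rows downward; lengths in m; the calibration is good to about 2 mm. A picture is of the moment at which its call begins.
- ticket.finish_job(): hands the job in; it is judged then, once.
The state is a dict: "time": time; "joint_pos": joint angles; "qd": joint speeds; "joint_torque": joint torques, N m; "tool_pos": TCP position; "tool_rot": TCP orientation; "ft_force": force on the tool from outside, world axes, zero at the start; "ft_torque": the same for the moment, N m; "opening": finger opening in m; "grip_force": force on a finger pad.
Only numpy, scipy, OpenCV 4.12 (cv2) and the standard library are available. Lean on these libraries where they do the work, as an engineer would, in place of code of your own. Each camera call takes 0.05 s, during which the arm holds its last target. There are 200 camera calls.

TASK

On this electronics test bench the blue filter holder stands proud in its nest, because its two lugs lie on top of the collar instead of in the collar's two gaps. Take it by its grip bar and turn it under light pressure until the lugs drop into the gaps and it sits fully home, then let go. Leave the yellow and the grey holder where they are, and do not press hard.

Things in the scene. Friction and masses are not known exactly. Their poses are not given: they have to be found in the camera images.
- blue_holder: (mm) loose black disc, diameter 68, 36 tall, amber top; blue lugs along +-x to 52 from centre (18 wide, z 12-24, white marks); blue grip bar on top along x (54 long, 14 thick, z 36-68). Origin: centre of underside, z up. Starts level, lugs on collar, origin 22 above bench, turned 35-75 deg counterclockwise from the gaps (go clockwise). Half a turn is the same; fits either way. 0.11-0.22 kg
- blue_nest: (mm) fixed nest round the blue holder: plate 10 thick, 130 wide, x -65 to 125; dark collar, bore radius 36.5, outer 56, top 34 above bench; two gaps 40 wide at +x and -x, red patch in each; lugs drop in within about 10 deg. Black box behind at x 79-117, top 35. Origin: collar axis at bench level, z up. Home: holder's origin 10 above bench, lugs flush with collar top. Two like nests stand by
- yellow_holder: bystander: a loose holder of the same shape, size and axes as the blue one, but with yellow lugs and grip bar; already home in another nest of the same make (the third nest is empty). Origin: centre of the disc's underside
- grey_holder: bystander: a loose holder of the same shape, size and axes as the blue one, but with grey lugs and grip bar; stands on the bench beyond the nests. Origin: centre of the disc's underside
There are look-alikes about, which are no part of the job. Leave any purple or turquoise look-alike of the blue_holder alone.

How it is judged:
At the end, for the whole second after the job is handed in: The blue holder is home in its own nest, at rest and let go: its underside within 4 mm of the nest's plate (origin less than 14 mm above the nest's origin), within 10 mm of the collar's axis, its lugs within 20 degrees of the gaps' axis, upright within 7 degrees (z of blue_holder in the frame of blue_nest below 0.014 m and horizontal distance between blue_holder and blue_nest below 0.01 m and angle between the x axis of blue_holder and the x axis of blue_nest, either way round below 0.35 rad and angle between blue_holder's own z axis and vertical below 0.12 rad and linear speed of blue_holder below 0.02 m/s); the robot touches nothing.
It fails at once if the yellow holder moved more than 15 mm (distance of yellow_holder from where it was at the start of the episode above 0.015 m).
It fails at once if the grey holder moved more than 15 mm (distance of grey_holder from where it was at the start of the episode above 0.015 m).
It fails at once if the blue holder pressed against its nest with more than 90 N (contact force between blue_holder and blue_nest above 90 N).
It also fails if it takes over 32 s, if anything falls off the work surface, if the arm or the gripper's body presses on something with over 40 N, if the wrist force passes 120 N, or if a joint passes its speed limit or range.

## Working session

There is one attempt and no reset: what is moved stays moved. The work goes in short steps, Python scripts to look and compute and a shell command to move; the robot and the scene stay as the last step left them, time stands still between calls to the robot, and variables do not carry over. Pictures are saved under pics/ and viewed, at most 10 in all, crops included, and the job is handed in when it is done.

```bash
ls; mkdir -p pics
cat > h.py <<'E'
import numpy as np, cv2
from plant import telemetry, camera, ticket
def snap(n,f):
    c=camera(n); cv2.imwrite('pics/'+f+'.png',c['pixels'][:,:,::-1]); np.savez('pics/'+f+'.npz',**{k:np.array(v) for k,v in c.items()}); return c
def load(f): return dict(np.load('pics/'+f+'.npz'))
def world(c,uv,d=None):
    uv=np.array(uv,float).reshape(-1,2)
    K=np.array([[c['fx'],0,c['cx']],[0,c['fy'],c['cy']],[0,0,1]],float)
    n=cv2.undistortPoints(uv.reshape(-1,1,2),K,np.array(c['distortion'],float)).reshape(-1,2)
    if d is None: d=np.array([c['depth'][int(round(v)),int(round(u))] for u,v in uv])
    p=np.c_[n[:,0]*d,-n[:,1]*d,-np.ones(len(n))*d]
    T=np.array(c['pose']); return p@T[:3,:3].T+T[:3,3]
E
python3 - <<'E'
from h import *
a=snap('scene','s0');b=snap('side','d0')
w=snap('wrist','w0')
cv2.imwrite('pics/m0.png',cv2.resize(np.vstack([a['pixels'],b['pixels']])[:,:,::-1],(480,600)))
print(a['pose'],b['pose'],telemetry.observe())
E
```

```text
pics
[[-0.11650136 -0.56302708  0.81818576  1.27490329]
 [ 0.99302863 -0.08090656  0.0857221   0.08449641]
 [ 0.01793273  0.82246862  0.56852773  0.51175737]
 [ 0.          0.          0.          1.        ]] [[-0.96565554  0.1377846  -0.22028343  0.43183538]
 [-0.25960021 -0.47632673  0.84007177  0.66619523]
 [ 0.01082206  0.86840558  0.49573646  0.44070645]
 [ 0.          0.          0.          1.        ]] {'time': 0.15, 'joint_pos': array([ 1.17110188,  0.32163144, -0.07008324,  1.45142337,  0.02262185,
        1.37079443, -0.05691134]), 'qd': array([ 0.00034627, -0.00214727, -0.00081489, -0.00241012, -0.00032089,
        0.00132059,  0.00037139]), 'joint_torque': array([ 6.82922164e-04, -4.91796541e+01, -4.04434260e-01, -3.12876821e+01,
       -6.40663714e-02,  4.05338535e-02,  1.30050030e-04]), 'tool_pos': array([ 0.26114433, -0.59479229,  0.2387122 ]), 'tool_rot': array([[ 9.15595013e-01,  4.02101101e-01, -6.90084176e-04],
       [ 4.02101678e-01, -9.15594099e-01,  1.29836239e-03],
       [-1.09764053e-04, -1.46625814e-03, -9.99998919e-01]]), 'ft_force': array([0.24483494, 0.18359984, 0.29617334]), 'ft_torque': array([ 0.04120597, -0.01720542,  0.02042069]), 'grip_force': 0.0, 'opening': 0.08697340317876726}
```

View pics/s0.png

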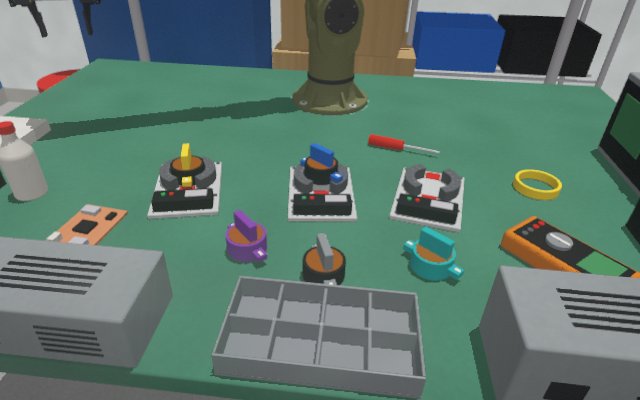

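View pics/d0.png

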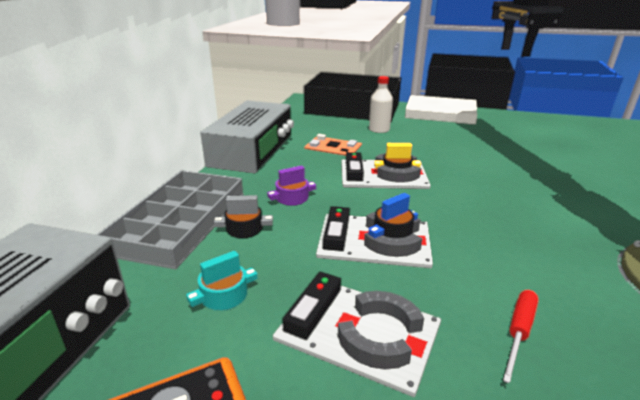

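The scene view shows the blue holder at about (320,165) and the side view shows it at about (397,208). It stands proud in the middle nest, and the black box is on the side away from the robot. The yellow nest is to its left and the empty nest to its right, seen in the scene view. I'll measure it now.

```bash
cat >> h.py <<'E'
def mask(c,box,lo,hi):
    h=cv2.cvtColor(c['pixels'],cv2.COLOR_RGB2HSV); m=cv2.inRange(h,lo,hi); k=np.zeros_like(m); u0,v0,u1,v1=box; k[v0:v1,u0:u1]=m[v0:v1,u0:u1]; return k
def cloud(c,m):
    v,u=np.nonzero((m>0)&(c['depth']>0)); return world(c,np.c_[u,v]+0.0,c['depth'][v,u])
def rect(P):
    r=cv2.minAreaRect((P[:,:2]*1000).astype(np.float32)); b=cv2.boxPoints(r); return r, b
E
python3 - <<'E'
from h import *
for f,bx in(('s0',(285,135,360,230)),('d0',(310,185,450,270))):
    c=load(f)
    P=cloud(c,mask(c,bx,(100,120,50),(125,255,255)))
    print(f,len(P),'blue z pct',np.percentile(P[:,2],[1,50,99]))
    for lo,hi in((.082,.10),(.062,.1),(0.02,.052)):
        Q=P[(P[:,2]>lo)&(P[:,2]<hi)]
        if len(Q)>5:
            x=Q[:,:2]-Q[:,:2].mean(0); _,s,v=np.linalg.svd(x,full_matrices=False); print(lo,len(Q),Q.mean(0),np.ptp(Q,axis=0),np.degrees(np.arctan2(v[0,1],v[0,0])))
    R=mask(c,bx,(0,150,80),(8,255,255))
    n,l,st,ce=cv2.connectedComponentsWithStats(R)
    for i in range(1,n):
        if st[i,4]>8: print('red',ce[i],st[i,4],np.median(cloud(c,(l==i)*1),axis=0))
    # white plate
    W=mask(c,{'s0':(280,160,362,225),'d0':(310,200,440,270)}[f],(0,0,130),(180,50,255)); Q=cloud(c,W);Q=Q[(Q[:,2]>0)&(Q[:,2]<.02)]
    r,b=rect(Q); print('plate',np.median(Q[:,2]),r,b.round().tolist())
E
```

```text
s0 512 blue z pct [0.03461865 0.07404906 0.09238174]
0.082 175 [0.48174098 0.02000503 0.08844124] [0.04236217 0.0484158  0.01136281] 54.0969140726774
0.062 375 [0.48347665 0.01998442 0.07979544] [0.04436047 0.0484158  0.03138966] 55.40672029639913
0.02 116 [0.49674509 0.0386199  0.04312049] [0.07216796 0.0894347  0.0160333 ] 55.55185880734892
red [320.825 191.975] 40 [0.51839154 0.02599844 0.01285861]
red [311.5        197.28571429] 14 [0.57841299 0.01266627 0.03854877]
plate 0.01061260944340403 ((504.5900573730469, 24.046653747558594), (199.6884002685547, 132.69805908203125), 7.381320476531982) [[397.0, 77.0], [414.0, -55.0], [612.0, -29.0], [595.0, 103.0]]
d0 689 blue z pct [-7.36741528e-05  7.35855703e-02  9.10196752e-02]
0.082 228 [0.47586042 0.02471521 0.08804834] [0.04147518 0.0468144  0.00940203] 50.55829837865247
0.062 495 [0.47552774 0.02688396 0.07948602] [0.04200326 0.04731453 0.02948196] 49.25962913332155
0.02 163 [0.4913471  0.04618647 0.04275857] [0.0742857  0.09054011 0.02968259] 50.523622371094085
red [337.61904762 214.23809524] 21 [0.57577907 0.0130483  0.03740412]
red [361.84444444 234.64444444] 45 [0.52831807 0.02794096 0.01122363]
red [423.03030303 240.3030303 ] 33 [0.42244232 0.01972918 0.01188758]
plate 0.009890739038326296 ((508.59423828125, -0.08038330078125), (195.29949951171875, 182.74951171875), 7.571137428283691) [[400.0, 78.0], [424.0, -104.0], [617.0, -78.0], [593.0, 103.0]]
```

```bash
python3 -m handwheel '3 -3.2 0 0 0 -0.04 0; 7 -7.5 0 0 0 -0.09 0; 11 -11.8 0 0 0 -0.14 0; 15 -16 0 0 0 -0.19 0; 19 -20.3 0 0 0 -0.24 0; 23 -24.6 0 0 0 -0.29 0; 27 -28.9 0 0 0 -0.34 0; 31 -33.2 0 0 0 -0.39 0; 35 -37.4 0 0 0 -0.44 0; 38 -40.6 0 0 0 -0.48 0'
python3 - <<'E'
from h import *
c=snap('wrist','w1'); s=telemetry.observe(); print(s['tool_pos'],s['tool_rot'],c['pose'],s['joint_pos'])
E
```

```text
time: 1.4
tool_pos: [0.4464, -0.068, 0.2396]
tool_rot: [[0.624, 0.782, 0.0], [0.782, -0.624, -0.0], [-0.0, 0.001, -1.0]]
ft_force: [0.2, -0.9, 0.5]
opening: 0.0867
grip_force: 0.0
[ 0.4480133  -0.06181907  0.23987557] [[ 6.17274001e-01  7.86745770e-01  1.97524110e-03]
 [ 7.86740336e-01 -6.17277108e-01  2.93537016e-03]
 [ 3.52866116e-03 -2.57925835e-04 -9.99993741e-01]] [[ 7.81251841e-01  6.01531111e-01  1.66750964e-01  4.92102652e-01]
 [-6.24215888e-01  7.52734520e-01  2.09153693e-01 -1.06512702e-02]
 [ 2.93246275e-04 -2.67490309e-01  9.63560506e-01  3.83632814e-01]
 [ 0.00000000e+00  0.00000000e+00  0.00000000e+00  1.00000000e+00]] [ 0.70470726 -0.0961605  -0.58050181  1.89597741 -0.0575763   1.32489769
 -0.52500652]
```

View pics/w1.png

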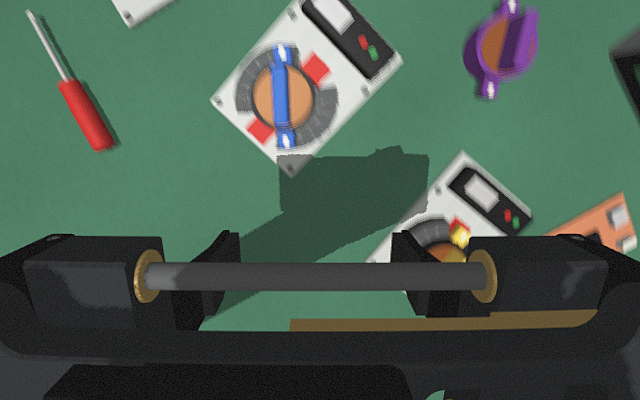

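The wrist view shows the blue bar running nearly vertical, centred at about (282,97). The red gap patches are at (262,130) and (316,67). The picture is slightly motion-blurred, so I'll retake it and measure.

```bash
cat > meas.py <<'E'
from h import *
import sys
def meas(c,bx):
    P=cloud(c,mask(c,bx,(100,110,40),(125,255,255)))
    for n,lo,hi in(('bar',.072,.11),('lug',.02,.06)):
        Q=P[(P[:,2]>lo)&(P[:,2]<hi)]
        if n=='bar': Q=Q[Q[:,2]>np.percentile(Q[:,2],70)-.006]
        if len(Q)>8:
            r,b=rect(Q); x=Q[:,:2]-Q[:,:2].mean(0); _,s,v=np.linalg.svd(x,full_matrices=False)
            print(n,len(Q),Q.mean(0).round(4),'rect',np.round(r[0],1),np.round(r[1],1),'yaw',np.degrees(np.arctan2(v[0,1],v[0,0])).round(1))
    R=mask(c,bx,(0,140,60),(8,255,255)); n,l,st,ce=cv2.connectedComponentsWithStats(R); ps=[]
    for i in range(1,n):
        if st[i,4]>80: ps.append(cloud(c,(l==i)*1).mean(0)); print('red',ce[i].round(),st[i,4],ps[-1].round(4))
    if len(ps)==2:
        d=ps[1]-ps[0]; print('nest mid',(ps[0]+ps[1])/2,np.degrees(np.arctan2(d[1],d[0])))
E
python3 - <<'E'
from meas import *
c=snap('wrist','w2'); s=telemetry.observe(); print(s['tool_pos'],s['qd'].max()); meas(c,(205,0,405,180))
W=mask(c,(205,0,405,178),(0,0,140),(180,40,255)); Q=cloud(c,W);Q=Q[(Q[:,2]>0.004)&(Q[:,2]<.016)]; r,b=rect(Q); print('plate',r,b.tolist())
E
```

```text
[ 0.44716336 -0.06501249  0.23976076] 0.0872629225145881
bar 904 [0.4777 0.0205 0.0886] rect [477.3  20.2] [52.9 14.2] yaw -127.5
lug 451 [0.4782 0.0218 0.0446] rect [476.6  20.9] [106.3  19.3] yaw -127.5
red [320.  78.] 540 [0.5236 0.0259 0.0105]
red [264. 139.] 394 [0.4285 0.0135 0.0097]
nest mid [0.47607167 0.01967569 0.01010463] -172.54529135850996
plate ((506.5955505371094, 24.096744537353516), (190.6128692626953, 129.9369659423828), 7.163352966308594) [[403.9315490722656, 76.67353820800781], [420.1344909667969, -52.24921798706055], [609.259521484375, -28.48004913330078], [593.056640625, 100.44270324707031]]
```

```bash
python3 -m handwheel '3 -1.1 1 0 0 0 0; 6.5 -2.3 4 0 0 -0.02 0; 9 -3.2 7 0 0 -0.023 0; 9 -3.2 10 0 0 -0.023 0; 9 -3.2 10 0 0 -0.023 0;9 -3.2 10 0 0 -0.023 0;9 -3.2 10 0 0 -0.023 0;9 -3.2 10 0 0 -0.023 0'
python3 - <<'E'
from meas import *
s=telemetry.observe(); print(s['tool_pos'],s['tool_rot'],abs(s['qd']).max()); c=snap('wrist','w3');meas(c,(100,0,540,300))
E
```

```text
time: 2.5
tool_pos: [0.4781, 0.0192, 0.1405]
tool_rot: [[0.609, 0.793, 0.002], [0.793, -0.609, -0.001], [0.001, 0.002, -1.0]]
ft_force: [0.2, -0.2, -0.2]
opening: 0.0869
grip_force: 0.0
[0.47809509 0.01918226 0.14053197] [[ 6.08926849e-01  7.93224298e-01  1.81823244e-03]
 [ 7.93226145e-01 -6.08926839e-01 -6.22764028e-04]
 [ 6.13178976e-04  1.82148725e-03 -9.99998153e-01]] 0.005413011018355008
bar 1468 [0.478  0.0218 0.0886] rect [476.9  20.6] [54.1 13.3] yaw -127.5
lug 496 [0.5002 0.0503 0.0444] rect [477.4  21.9] [101.   18.9] yaw -128.2
red [417. 140.] 98 [0.5766 0.0127 0.0363]
red [349. 162.] 896 [0.523  0.0264 0.0098]
red [272. 234.] 267 [0.4237 0.0154 0.0103]
```

View pics/w3.png

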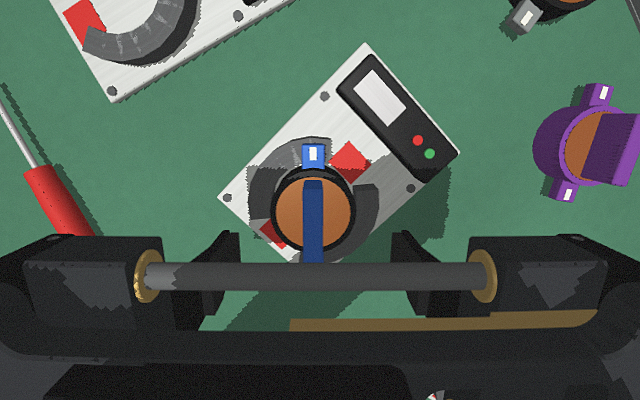

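The picture shows the bar at about (313,220), between the open fingers and lined up with them. I'll go down and close.

```bash
python3 -m handwheel '0 -0.1 2 0 0 0 0; 0 -0.1 4 0 0 0 0; 0 -0.1 5.5 0 0 0 0; 0 -0.1 6.1 0 0 0 0; 0 -0.1 6.1 0 0 0 0.5; 0 -0.1 6.1 0 0 0 1; 0 -0.1 6.1 0 0 0 1; 0 -0.1 6.1 0 0 0 1; 0 -0.1 6.1 0 0 0 1;0 -0.1 6.1 0 0 0 1' 20
```

```text
time: 3.8
tool_pos: [0.4767, 0.0201, 0.0786]
tool_rot: [[0.608, 0.794, 0.0], [0.794, -0.608, -0.0], [-0.0, 0.0, -1.0]]
ft_force: [-0.3, 0.2, -0.1]
opening: 0.0349
grip_force: 0.0
```

```bash
python3 -m handwheel '0 0 0 0 0 0 1;0 0 0 0 0 0 1;0 0 0 0 0 0 1;0 0 0 0 0 0 1;0 0 0 0 0 0 1;0 0 0 0 0 0 1' 20
python3 -m handwheel '0 0 0.1 0 0 0 1;0 0 0.2 0 0 0 1;0 0 0.2 0 0 0 1' 20
```

```text
time: 4.55
tool_pos: [0.4767, 0.0201, 0.0785]
tool_rot: [[0.608, 0.794, -0.0], [0.794, -0.608, -0.0], [-0.0, 0.0, -1.0]]
ft_force: [0.9, -0.5, -0.7]
opening: 0.0139
grip_force: 20.0
time: 4.92
tool_pos: [0.4768, 0.0201, 0.0784]
tool_rot: [[0.608, 0.794, -0.001], [0.794, -0.608, -0.001], [-0.001, 0.0, -1.0]]
ft_force: [-6.5, 0.3, 17.4]
opening: 0.0139
grip_force: 20.0
```

```bash
python3 -m handwheel '0 0 -0.05 0 0 0.05 1;0 0 -0.05 0 0 0.12 1;0 0 -0.05 0 0 0.19 1;0 0 -0.05 0 0 0.26 1;0 0 -0.05 0 0 0.33 1;0 0 -0.05 0 0 0.4 1;0 0 -0.05 0 0 0.47 1;0 0 -0.05 0 0 0.54 1;0 0 -0.05 0 0 0.56 1;0 0 -0.05 0 0 0.56 1' 20
python3 -c "
from h import *
s=telemetry.observe();print(s['ft_force'],s['ft_torque'],s['joint_pos'])"
```

```text
time: 6.18
tool_pos: [0.4763, 0.0199, 0.0767]
tool_rot: [[0.937, 0.35, -0.001], [0.35, -0.937, -0.0], [-0.001, 0.0, -1.0]]
ft_force: [0.6, -0.5, -2.3]
opening: 0.0135
grip_force: 20.0
[ 0.64588823 -0.54522572 -2.25673141] [-0.1664987  -0.19061953 -0.05068857] [ 0.51817008  0.15324274 -0.64992259  2.03429335  0.11101943  0.9884494
 -1.4007679 ]
```

```bash
python3 -m handwheel '0 0 0.05 0 0 0.05 1;0 0 0.1 0 0 0.12 1;0 0 0.1 0 0 0.18 1;0 0 0.1 0 0 0.23 1;0 0 0.1 0 0 0.23 1' 20
python3 - <<'E'
from meas import *
s=telemetry.observe(); print(s['ft_force'],s['ft_torque']); c=snap('side','d1');meas(c,(310,185,450,270))
cv2.imwrite('pics/d1c.png',cv2.resize(c['pixels'][150:290,290:480,::-1],None,fx=4,fy=4,interpolation=2))
E
```

```text
time: 6.8
tool_pos: [0.476, 0.0203, 0.0755]
tool_rot: [[0.992, 0.128, -0.001], [0.128, -0.992, 0.0], [-0.001, -0.0, -1.0]]
ft_force: [-0.1, -0.5, -2.1]
opening: 0.014
grip_force: 20.0
[-0.13766455 -0.48316692 -2.11243309] [-0.00285539  0.03661242  0.01829152]
bar 113 [0.4746 0.0288 0.0801] rect [473.9  31.5] [52.7 13.7] yaw -174.2
lug 227 [0.473  0.0261 0.0418] rect [475.   19.8] [103.2  42.4] yaw -172.4
```

View pics/d1c.png

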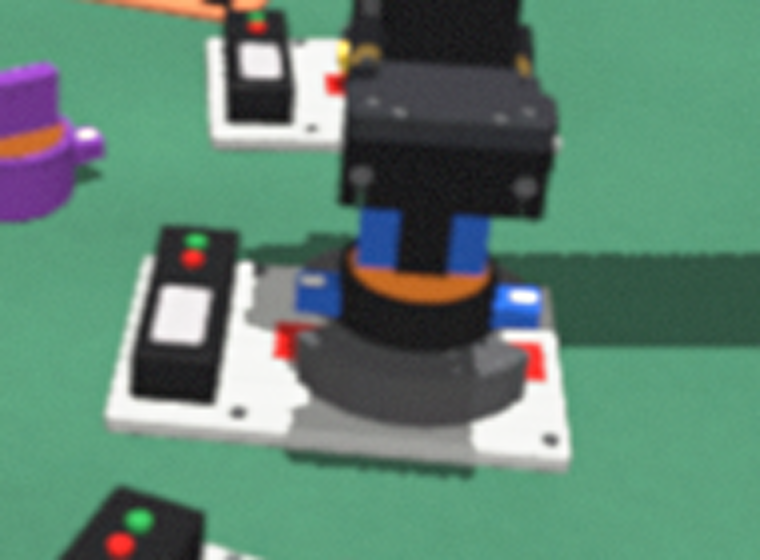

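The crop shows the lugs over the red gaps, at (320,290) and (518,300). The holder hangs in the grip about 9 mm above home, so I'll lower it gently.

```bash
python3 -m handwheel '0 0 0.15 0 0 0 1;0 0 0.3 0 0 0 1;0 0 0.45 0 0 0 1;0 0 0.6 0 0 0 1;0 0 0.7 0 0 0 1;0 0 0.7 0 0 0 1' 20
```

```text
time: 7.6
tool_pos: [0.4766, 0.0202, 0.0689]
tool_rot: [[0.992, 0.126, -0.0], [0.126, -0.992, -0.0], [-0.0, -0.0, -1.0]]
ft_force: [0.1, 0.2, -2.0]
opening: 0.0136
grip_force: 20.0
```

```bash
python3 -m handwheel '0 0 0.1 0 0 0 1;0 0 0.2 0 0 0 1;0 0 0.3 0 0 0 1;0 0 0.3 0 0 0 1' 20
```

```text
time: 8.1
tool_pos: [0.4767, 0.0201, 0.0665]
tool_rot: [[0.992, 0.126, -0.0], [0.126, -0.992, -0.0], [-0.0, 0.0, -1.0]]
ft_force: [-2.3, 0.2, 3.1]
opening: 0.014
grip_force: 20.0
```

The holder has touched down at the expected home height. I'll release it and back off.

```bash
python3 -m handwheel '0 0 0 0 0 0 0.6;0 0 0 0 0 0 0.4;0 0 0 0 0 0 0.4;0 0 0 0 0 0 0.4; 0 0 0 0 0 0 0.4; 0 0 -1 0 0 0 0.4;0 0 -4 0 0 0 0.4;0 0 -8 0 0 0 0.4;0 0 -12 0 0 0 0.4;0 0 -12 0 0 0 0.4' 20
python3 - <<'E'
from meas import *
c=snap('side','d2');meas(c,(310,185,450,270)); w=snap('wrist','w4'); meas(w,(100,0,540,300)); s=snap('scene','s2'); meas(s,(285,135,360,230))
cv2.imwrite('pics/d2c.png',cv2.resize(c['pixels'][150:290,290:480,::-1],None,fx=4,fy=4,interpolation=2))
E
```

```text
time: 9.35
tool_pos: [0.4791, 0.0204, 0.1901]
tool_rot: [[0.992, 0.127, 0.008], [0.127, -0.992, -0.001], [0.007, 0.002, -1.0]]
ft_force: [1.2, -0.1, -0.4]
opening: 0.0519
grip_force: 0.0
bar 209 [0.475  0.0237 0.0764] rect [475.2  22. ] [52.1 14.4] yaw -172.4
lug 376 [0.4746 0.0248 0.0432] rect [479.9   4.8] [101.9  74.3] yaw -171.7
bar 891 [0.4781 0.0203 0.0767] rect [477.   19.6] [54.2 13.4] yaw -172.8
lug 372 [0.497  0.0229 0.0338] rect [476.4  20.8] [103.3  17.9] yaw -173.6
red [113. 132.] 626 [0.5094 0.2382 0.0101]
red [315. 141.] 306 [0.5262 0.0261 0.0098]
red [105. 212.] 191 [0.4198 0.2508 0.0109]
bar 104 [0.4821 0.0196 0.0785] rect [478.6  19.4] [55.7 12.3] yaw 6.0
lug 106 [0.5161 0.0251 0.0383] rect [488.4  25.8] [17.8 89. ] yaw 0.5
```

View pics/d2c.png

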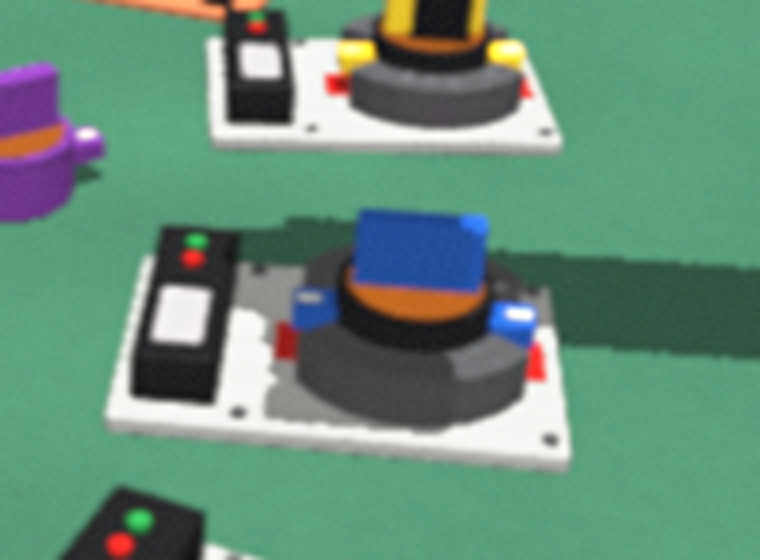

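The picture shows the holder home. Its lugs at (318,305) and (515,320) are flush in the gaps, the bar top has dropped 12 mm, and the gripper is clear.

```bash
python3 -c "
from plant import ticket; print(ticket.finish_job())"
```

```text
the job is handed in; nothing more can be done
None
```

The blue holder is home in its nest and released: its bar dropped 12 mm, its lugs lie in the gaps, and the job is handed in at about 9.5 s, though the hand-in returned no verdict.

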